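# Load a spring scale and hold a mirror so the camera sees its bar

### The arm

A 6-joint arm with a two-finger parallel gripper is mounted at the origin on a cart in front of the work surface, level with it; the furniture and walls round the work are solid. World frame = base frame: x ahead of the robot, y to its left, z up, the work surface at z = 0. Lengths are in m, angles in rad, forces in N, time in s.
With the tool pointing down it reaches from about 0.35 to 0.775 m from the base axis. Payload 5.5 kg.
Tool frame: the origin (TCP) lies midway between the tips of the shut fingers; the grasp point (between the pads) lies 19 mm behind it (pinch_z is the distance from the TCP to the grasp point, in m); z points along the fingers, x is the direction in which the jaws open and shut, and the axes are right-handed (so a half turn about z gives the same grasp; the last joint's range is limited). The gripper opens to 85 mm and grips with 20 to 120 N. Pads are 22 mm wide; open, the fingers measure 114 mm over their backs; the gripper's body (76 mm by 85 mm) begins 54 mm behind the grasp point. The pads swing forward as they close: fully open they stand 13 mm farther back than shut.
Start: joints at [-0.14, 0.313, 0.046, 1.304, 0, 1.431], TCP at [0.575, -0, 0.231] pointing down, gripper open.
Joint ranges: [-2.76, 2.76], [-0.86, 1.69], [-1.03, 1.26], [-2.2, 2.34], [-1.47, 1.5], [-3.14, 3.14]. Speed limits (rad/s): [2.57, 2.57, 3.14, 3.14, 3.14, 3.14].

### API

Orientations are given as a unit quaternion [w, x, y, z].
In Python, from workcell import get_state, read_camera, camera_info, hand_in, trace, pinch_z gives the robot as it stands. The module is installed in compiled form; this text tells all that it offers.
- The arm moves only by the tool arm_command, never from a script. Its argument "steps" is text: rows parted by semicolons, each of 4 numbers parted by spaces: the shift along the world's x, y, z in mm, then the turn about the world's z in rad. In form: tx ty tz spin; .... A call has 1 to 20 rows; each row is the pose to reach, as a shift and turn from the pose measured when the call began; what a row does not reach only later rows make up. A row lasts 1/8 s, in which the tool goes at most 62.5 mm and 10.7 degrees, less where a joint would pass 70% of its speed; a pose out of reach is approached as far as the arm can. A call with a gripper value outside its range is refused whole. "fingers" is the gripper command: -1 is shut, 1 is fully open, values between are in proportion, set as the call begins (left out, the last holds). The fingers move at their own pace and stop on an object; "newtons" is the grip in N (left out, the last holds). Time passes only in rows, so rows that repeat a pose let the fingers close. It gives the time, the measured TCP pose, the force and the opening at its end, in the units of the state.
- get_state(): the state, without advancing time (a new reading comes with each control period).
- read_camera(name): name is "scene" or "side" or "wrist"; returns the picture (400x640x3 uint8, red, green, blue); there is no depth.
- camera_info(name): a dict with "mtx" (3x3 intrinsics, pixels), "R" (3x3) and "t" (3): a world point X has camera coordinates R X + t. Camera axes: x right, y down, z forward; pixel columns grow to the right and rows downward; lengths in m; the calibration is good to about 2 mm. The wrist camera is an equidistant fisheye: a pixel r from the principal point sees the ray r / f radians off the axis. A picture is of the moment at which its call begins: read the wrist's pose just before it. camera_info takes no time and is no camera call; for the wrist camera it gives the pose at the moment of the call.
- hand_in(): hands the job in, once; it reports no verdict.
Trained networks look in the newest picture that a camera, given by its name, has taken for a name from the list of things; names that differ only in an ending like _2 or _b are one class to them, and where a whole thing is asked for, a point or a joint stands for the part that bears it (a point fixed in the world has none). Each returns a list of dicts, best first, with "score" (0 to 1); they miss things now and then, are a little off and sometimes report something else, mostly with a low value. They report only what shows in the picture. A call takes as long as a camera call.
- trace(camera, name): "mask" (400x640 bool, what is visible of it) and "box" ([left, top, width, height] in pixels, round what is visible of it).
The state is a dict: "clock": time; "joint_pos": joint angles; "qvel": joint speeds; "tau": joint torques, N m; "tcp_pos": TCP position; "orientation": TCP orientation; "wrist_force": force on the tool from outside, world axes, zero at the start; "ft_torque": the same for the moment, N m; "finger_gap": finger opening in m.
Only numpy, scipy, OpenCV 4.12 (cv2) and the standard library are available. Lean on these libraries where they do the work, as an engineer would, in place of code of your own. Each camera call takes 0.05 s, during which the arm holds its last target.

### The job

Put brass weights on the pan of the spring scale until its red bar has sunk level with the black index lines on the two white posts, which is the height of the camera's line of sight. Then turn the sprung mirror by its orange handle until the camera sees the bar in it, that is, until the camera's red aiming line, bent by the mirror, lands on the red bar, and finish while still holding the handle there, because the mirror springs back when let go. Leave the vial, rubber stopper and spare jaw where they are.

Things in the scene. Friction and masses are not known exactly. Their poses are not given: they have to be found in the camera images.
- rig: Fixed black optical rail, 205 mm long. Origin on its underside below the mirror's upright pivot; +x runs along the rail to the grey camera (50x42x42 mm, centred 130 mm along x), which looks along -x at the mirror. Camera, mirror centre and aiming line lie 100 mm above the origin. Place and yaw vary. The underside lies at the top of the grey desk mat, 7.5 mm above the black bench.
- mirror: Upright mirror, frame 64x54 mm, on a vertical pivot on the rig. Origin on the pivot at the glass centre; +x is the glass's outward normal, z up. A spring holds it at a stop, its normal 0.09 rad from the rig's x towards the rig's y; it turns counter-clockwise seen from above, up to 1.0 rad. The handle needs about 0.8 N at the stop, 2.2 N at 0.7 rad, and springs back.
- mirror_handle (a point): Grip point of the orange handle: an upright round post, 12 mm across, 70 mm behind the mirror's pivot (mirror -x), the point 28 mm above the mirror's centre. The post rises from a lever arm whose top is 14 mm below the mirror's centre to 40 mm above it (13 mm above the frame); it moves on an arc of 70 mm radius round the pivot.
- aim: The camera's line of sight after the mirror, drawn as a thin level red line 340 mm long. Origin on the mirror's pivot at the glass centre; +x along the reflected line, z up. It turns twice as far as the mirror (the mirror's normal halves the angle between the rig's +x and this line) and starts 0.18 rad off the rig's x.
- pan: Round steel pan of the spring scale, 110 mm across, rim of 3.5 mm (looks only, not solid). Origin at the centre of its upper face; x, y as the scale's, z up. It sinks straight down, about 12 mm for each brass weight, up to 54 mm from its unloaded stop. Its own hidden mass varies, so one or two weights are needed. It settles within half a second.
- scale: Fixed base of the spring scale, 110x150x14 mm, with a grey spring housing (60 mm across, 82 mm high) under the pan and two white posts, 129 mm high, 64 mm apart in x, 66 mm from the axis on the -y side, with black index lines 100 mm above the underside. Origin under the pan's axis on the underside, 7.5 mm above the black bench (level with the mat's top), z up. Place and yaw vary.
- bar (a point): Centre of the face of the red bar (40 mm wide along x of the pan, 16 mm tall) that hangs between the white posts on the -y side of the pan, 68 mm from its axis and 14 mm below the pan's upper face; it sinks with the pan.
- weight_a: Brass knob weight, 100 g, 24 mm across and 35 mm tall, standing on the black bench. Origin at the centre of its underside, z up.
- weight_b: Brass knob weight, same as weight_a., standing on the mat.
- weight_c: Brass knob weight, same as weight_a., standing on the mat.
- vial: Bystander: brown vial with blue cap, 30 mm across, 66 mm tall, standing. Origin at the centre of its underside.
- stopper: Bystander: red-brown rubber stopper, 32 mm across, 28 mm tall, standing. Origin at the centre of its underside.
- jaw: Bystander: black ribbed steel jaw, 50x26x14 mm, lying. Origin at the centre of its underside.

How it is judged:
On the way:
1. the pan, carrying weights and touched by nothing of the robot, has brought the red bar level with the aiming line (centres within 8 mm) and is at rest (z of bar in the frame of aim between -0.008 and 0.008 m and linear speed of pan below 0.01 m/s and contact force between each of the arm, the fingers and pan below 0.1 N), for 0.3 s.
At the end, for the whole second after the job is handed in: The reflected aiming line lands on the red bar: it passes within 20 mm sideways and 8 mm in height of the bar's centre; pan and mirror are at rest, the fingers hold the mirror (more than 0.3 N), and nothing of the robot touches the pan (all of step 1 and y of bar in the frame of aim between -0.02 and 0.02 m and x of bar in the frame of aim above 0.1 m and angular speed of mirror below 0.05 rad/s and contact force between the fingers and mirror above 0.3 N); the arm keeps its last pose, push and grip.
It fails at once if a bystander (vial, stopper or jaw) is moved more than 30 mm (distance of any of vial, stopper, jaw from where it was at the start of the episode above 0.03 m).
It also fails if it takes over 61 s, if anything falls off the work surface, if the arm or the gripper's body presses on something with over 40 N, if the wrist force passes 120 N, or if a joint passes its speed limit or range.

## Working session

There is one attempt and no reset: what is moved stays moved. The work goes in short steps, Python scripts to look and compute and a tool call to move; the robot and the scene stay as the last step left them, time stands still between calls to the robot, and variables do not carry over. Pictures are saved under pics/ and viewed, and the job is handed in when it is done.

Besides the shell and the picture viewer there is one more tool, called after "Call:" as a command line: name --argument value ..., lists and objects as JSON in quotes. arm_command: Moves the arm, as the interface text tells. Its arguments: {"type":"object","properties":{"steps":{"type":"string"},"fingers":{"type":"number"},"newtons":{"type":"number"}},"required":["steps"]}

```bash
mkdir -p pics; python3 - <<'E'
from workcell import *
import cv2,numpy as np
print(get_state(),pinch_z)
for n in("scene","side","wrist"):
    i=camera_info(n);print(n,i)
    im=read_camera(n);cv2.imwrite(f"pics/{n}0.png",im[:,:,::-1]);np.save(f"pics/{n}0.npy",im)
E
```

```text
{'clock': 0.0, 'joint_pos': array([-1.39625301e-01,  3.14003365e-01,  4.49980131e-02,  1.30363565e+00,
       -1.94067943e-05,  1.43118542e+00]), 'qvel': array([ 0.00091395,  0.00109856,  0.00092927,  0.00051338, -0.00044116,
        0.00049133]), 'tau': array([-2.90074182e-03, -4.80629075e+01,  2.98531097e+01,  1.95313990e-02,
       -3.83516899e-04, -4.27451073e-05]), 'tcp_pos': array([5.74481942e-01, 4.27479834e-05, 2.30414995e-01]), 'orientation': array([-1.18748367e-04,  9.99999575e-01, -7.18654654e-06, -9.14714867e-04]), 'wrist_force': array([-0.35704469,  0.25436367, -0.15923427]), 'ft_torque': array([-0.03692936, -0.02625848, -0.05865546]), 'finger_gap': 0.0855053249152362} 0.0187
scene {'mtx': array([[443.13161922,   0.        , 316.6168207 ],
       [  0.        , 443.13161922, 199.42693967],
       [  0.        ,   0.        ,   1.        ]]), 'R': array([[ 0.69360468, -0.72029974,  0.00899053],
       [-0.4760755 , -0.46772678, -0.74470381],
       [ 0.54061508,  0.51224988, -0.66733455]]), 't': array([-0.53156205,  0.27692372,  0.91493798])}
side {'mtx': array([[512.53904712,   0.        , 313.1570668 ],
       [  0.        , 512.53904712, 199.45354202],
       [  0.        ,   0.        ,   1.        ]]), 'R': array([[-0.99432112, -0.10571379, -0.01225157],
       [-0.06119741,  0.66216543, -0.74685462],
       [ 0.0870654 , -0.74186356, -0.66487448]]), 't': array([0.55480321, 0.25671324, 0.83000237])}
wrist {'mtx': array([[309.70691629,   0.        , 315.47235162],
       [  0.        , 309.70691629, 198.51422262],
       [  0.        ,   0.        ,   1.        ]]), 'R': array([[ 9.99998026e-01,  5.32521193e-04, -1.91448567e-03],
       [ 1.05169770e-03, -9.59262775e-01,  2.82513404e-01],
       [-1.68605046e-03, -2.82514859e-01, -9.59261441e-01]]), 't': array([-0.57380241, -0.03697401,  0.37954198])}
```

View pics/scene0.png

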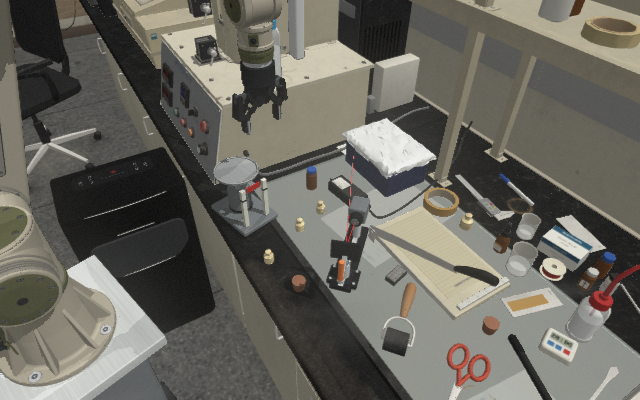

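View pics/side0.png

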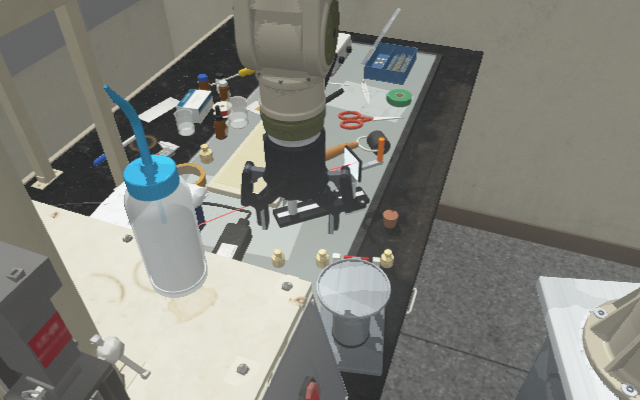

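View pics/wrist0.png

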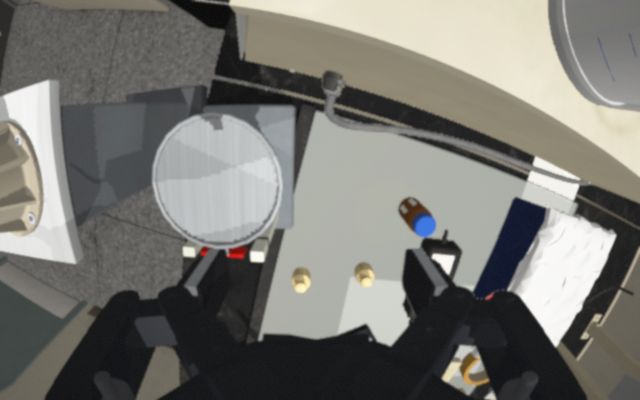

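```bash
python3 - <<'E'
from workcell import *
import cv2,numpy as np
for c in("scene","side","wrist"):
  for n in("weight_a","mirror","mirror_handle","pan","scale","bar","rig","aim","vial","stopper","jaw"):
    r=trace(c,n)
    print(c,n,[(round(d["score"],2),d["box"]) for d in r[:4]])
    np.save(f"pics/m_{c}_{n}.npy",np.array([d["mask"] for d in r[:4]]))
print(get_state()["clock"])
E
```

```text
scene weight_a [(0.61, [296.1, 217.2, 6.9, 13.1]), (0.59, [313.4, 198.6, 9.4, 16.5]), (0.58, [385.1, 266.9, 21.3, 19.1])]
scene mirror [(0.75, [330.4, 241.5, 31.8, 41.2])]
scene mirror_handle [(0.74, [330.1, 239.0, 31.6, 46.7])]
scene pan [(0.59, [214.2, 153.1, 45.4, 39.9])]
scene scale [(0.77, [214.2, 158.3, 64.4, 81.6])]
scene bar [(0.59, [211.9, 155.5, 47.3, 37.5])]
scene rig [(0.96, [325.3, 196.3, 44.2, 96.2])]
scene aim [(0.55, [213.0, 156.8, 47.0, 35.7])]
scene vial [(0.52, [307.4, 166.2, 11.6, 22.4])]
scene stopper [(0.63, [293.5, 277.4, 10.6, 14.3])]
scene jaw [(0.61, [384.8, 264.9, 24.0, 19.2])]
side weight_a [(0.71, [314.2, 250.6, 16.8, 19.4]), (0.61, [272.5, 249.5, 10.3, 18.3]), (0.51, [383.4, 248.0, 9.9, 20.9])]
side mirror [(0.7, [345.1, 137.8, 41.4, 47.2]), (0.47, [316.2, 253.5, 74.9, 65.6])]
side mirror_handle [(0.32, [317.7, 255.8, 71.4, 123.7])]
side pan [(0.72, [318.7, 251.1, 71.4, 69.8])]
side scale [(0.66, [318.5, 255.6, 72.0, 122.1]), (0.6, [342.3, 139.3, 38.8, 42.2])]
side bar [(0.76, [312.5, 255.4, 79.8, 63.8]), (0.16, [343.3, 137.4, 39.7, 44.7])]
side rig [(0.89, [270.3, 139.6, 113.9, 85.4])]
side aim []
side vial []
side stopper [(0.58, [381.8, 210.0, 17.5, 19.9])]
side jaw []
wrist weight_a [(0.61, [293.3, 269.8, 18.1, 23.5]), (0.56, [355.3, 259.9, 21.4, 25.8])]
wrist mirror []
wrist mirror_handle []
wrist pan [(0.98, [153.6, 112.5, 134.3, 145.7])]
wrist scale [(0.81, [155.7, 107.3, 143.1, 152.6])]
wrist bar [(0.65, [150.7, 110.0, 133.9, 143.6])]
wrist rig [(0.49, [343.5, 295.1, 146.9, 45.5])]
wrist aim [(0.71, [398.2, 201.1, 36.8, 37.1])]
wrist vial [(0.56, [396.7, 197.1, 38.4, 40.3])]
wrist stopper [(0.53, [153.9, 104.5, 141.9, 154.1])]
wrist jaw []
1.8
```

```bash
cat > h.py <<'E'
from workcell import *
import cv2,numpy as np
def ray(c,u,v,ci=None):
    i=ci or camera_info(c);K=i["mtx"];x=(u-K[0,2])/K[0,0];y=(v-K[1,2])/K[1,1]
    if c=="wrist":
        r=np.hypot(x,y);d=np.array([np.sin(r)*x/max(r,1e-9),np.sin(r)*y/max(r,1e-9),np.cos(r)])
    else: d=np.array([x,y,1.])
    R=i["R"];return -R.T@i["t"],R.T@(d/np.linalg.norm(d))
def plane(c,u,v,z,ci=None):
    o,d=ray(c,u,v,ci);return o+d*(z-o[2])/d[2]
def tri(obs):
    A=0;b=0
    for o,d in obs:
        P=np.eye(3)-np.outer(d,d);A=A+P;b=b+P@o
    X=np.linalg.solve(A,b);return X,[np.linalg.norm((np.eye(3)-np.outer(d,d))@(X-o)) for o,d in obs]
def proj(c,X,ci=None):
    i=ci or camera_info(c);p=i["R"]@np.asarray(X)+i["t"];K=i["mtx"]
    if c=="wrist":
        r=np.hypot(p[0],p[1]);th=np.arctan2(r,p[2]);q=p[:2]/max(r,1e-9)*th
    else:q=p[:2]/p[2]
    return q*K[0,0]+K[:2,2]
def crop(im,x,y,w,h,k,fn):
    cv2.imwrite(fn,cv2.resize(im[y:y+h,x:x+w,::-1],None,fx=k,fy=k,interpolation=cv2.INTER_CUBIC))
E
python3 - <<'E'
from h import *
s=np.load("pics/scene0.npy");d=np.load("pics/side0.npy")
crop(s,200,140,190,150,4,"pics/a.png");crop(d,230,120,190,150,4,"pics/b.png")
for c in("scene","side","wrist"):
    for m in np.load(f"pics/m_{c}_weight_a.npy"):
        y,x=np.nonzero(m);print(c,x.mean(),y.mean(),[plane(c,x.mean(),y.mean(),z).round(3) for z in(.0175,.025)])
m=np.load("pics/m_scene_pan.npy")[0]; 
for c in("scene","side","wrist"):
    y,x=np.nonzero(np.load(f"pics/m_{c}_pan.npy")[0]);print(c,(x.min()+x.max())/2,(y.min()+y.max())/2)
E
```

```text
scene 299.4117647058824 224.8403361344538 [array([ 0.556, -0.141,  0.017]), array([ 0.551, -0.146,  0.025])]
scene 319.9247311827957 207.59139784946237 [array([ 0.64 , -0.134,  0.018]), array([ 0.634, -0.139,  0.025])]
scene 395.14163090128756 275.14163090128756 [array([ 0.596, -0.413,  0.018]), array([ 0.591, -0.416,  0.025])]
side 322.34285714285716 258.5285714285714 [array([ 0.556, -0.147,  0.018]), array([ 0.555, -0.14 ,  0.025])]
side 278.01477832512313 258.35960591133005 [array([ 0.64 , -0.139,  0.017]), array([ 0.638, -0.133,  0.025])]
side 387.0691823899371 259.062893081761 [array([ 0.433, -0.157,  0.017]), array([ 0.434, -0.15 ,  0.025])]
wrist 300.123417721519 279.23417721518985 [array([ 0.554, -0.145,  0.018]), array([ 0.555, -0.141,  0.025])]
wrist 363.77961432506885 274.05234159779616 [array([ 0.639, -0.138,  0.018]), array([ 0.638, -0.134,  0.025])]
scene 236.0 174.0
side 353.0 286.5
wrist 217.0 184.5
```

View pics/a.png

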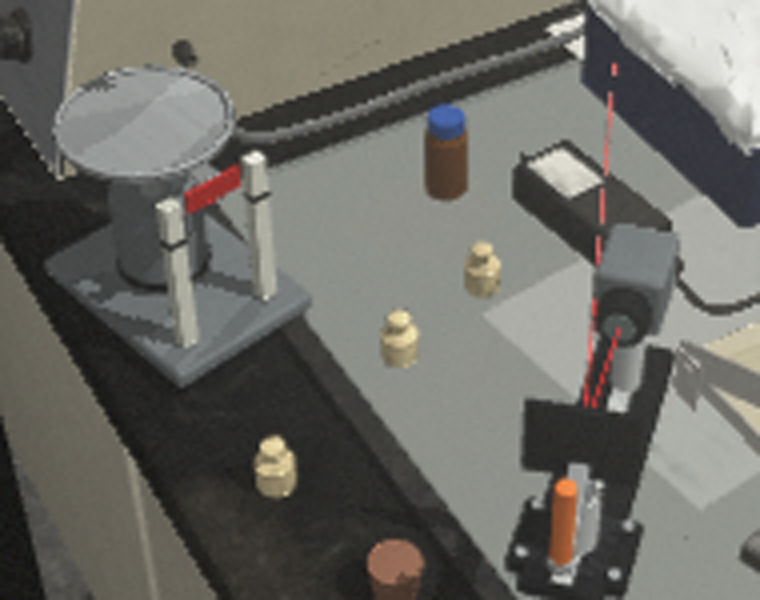

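View pics/b.png

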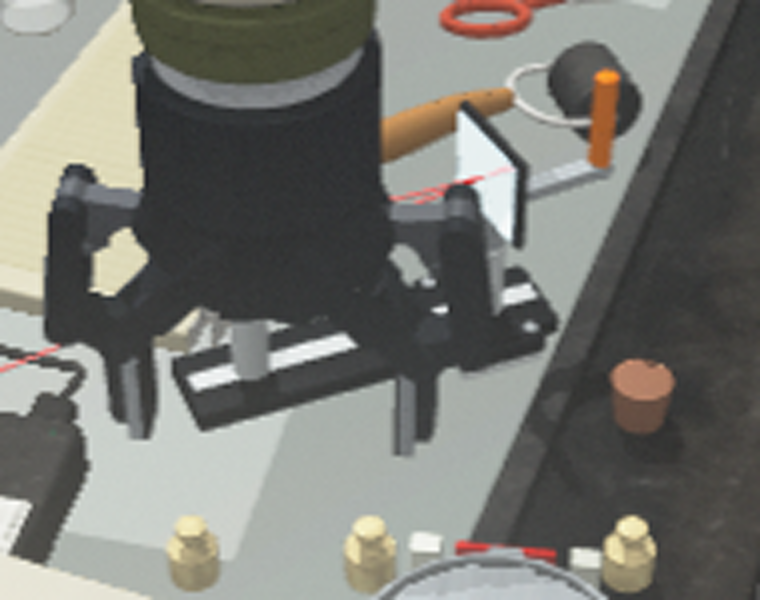

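```bash
python3 - <<'E'
from h import *
P={"handle_top":((341.5,260.3),(381.7,138.6)),"handle_bot":((340.5,281),(379.3,160.5)),"pivot":((347.5,241),(351,164.5)),
"postL":((242.2,191),(376.5,258.5)),"postR":((263.5,179),(336.5,255)),"pan":((236,171.5),(353,287)),"vial":((311.7,169),None),"barctr":((253.3,187.3),(356.3,258.5)),"stop":((299,277),(390.6,212.5))}
for k,(a,b) in P.items():
    if b: 
        X,e=tri([ray("scene",*a),ray("side",*b)]);print(k,X.round(4),np.round(e,4))
X,e=tri([ray("scene",236,171.5),ray("side",353,287)])
print(plane("scene",311.7,170,.0735),plane("wrist",363.7,274,.02))
# rig posts: camera centre
E
```

```text
handle_top [ 0.4553 -0.3653  0.1485] [0.0005 0.0005]
handle_bot [ 0.4543 -0.3691  0.0887] [0.0013 0.0013]
pivot [ 0.5192 -0.3212  0.1163] [0.0067 0.0067]
postL [ 0.4599 -0.0496  0.1359] [0.0003 0.0003]
postR [ 0.5242 -0.0514  0.1359] [0.0002 0.0002]
pan [0.4938 0.015  0.1401] [0.0009 0.0009]
barctr [ 0.4916 -0.0519  0.1298] [0.0005 0.0005]
stop [ 0.4284 -0.2694  0.0349] [0.001 0.001]
[ 0.68927756 -0.05467681  0.0735    ] [ 0.63866061 -0.13660541  0.02      ]
```

```bash
python3 - <<'E'
from h import *
s=lambda u,v,z=.1075:plane("scene",200+u/4,140+v/4,z)[:2].round(4)
d=lambda u,v,z=.1075:plane("side",230+u/4,120+v/4,z)[:2].round(4)
print("aim scene",[s(*p) for p in((614,68),(601,200),(588,400))])
print("aim side",[d(*p) for p in((0,372),(60,347),(420,192),(510,169))])
print("incoming",[s(*p) for p in((622,322),(592,405))])
print("handle",s(566,486,.1475),d(606,76,.1475),s(562,570,.0935),d(598,163,.0935))
print("mirror frame top corners side",d(459,104,.1345),d(526,165,.1345),"bottom",d(521,243,.0805))
print("pan",plane("scene",236,171.5,.14),plane("side",353,287,.14))
E
```

```text
aim scene [array([ 0.7783, -0.1258]), array([ 0.6679, -0.2091]), array([ 0.535 , -0.3139])]
aim side [array([ 0.7275, -0.1616]), array([ 0.7035, -0.1809]), array([ 0.5454, -0.3122]), array([ 0.5009, -0.3354])]
incoming [array([ 0.5947, -0.2879]), array([ 0.5338, -0.3179])]
handle [ 0.4542 -0.3669] [ 0.4552 -0.3649] [ 0.4471 -0.3738] [ 0.4552 -0.3629]
mirror frame top corners side [ 0.5288 -0.3522] [ 0.4929 -0.304 ] bottom [ 0.4929 -0.3091]
pan [0.49287354 0.01512414 0.14      ] [0.4945731 0.0143759 0.14     ]
```

```bash
python3 - <<'E'
from h import *
print(plane("wrist",215,78,0),plane("wrist",335,95,0.),plane("wrist",530,170,0.))
# box top front edge: scene (165,55)...; bottom corner (222,175?)
for z in(.1,.2,.3):print(z,plane("side",314,297,z),plane("side",320,310,z),plane("wrist",245,62,z))
E
```

```text
[0.45146007 0.11567035 0.        ] [0.59786273 0.0900226  0.        ] [0.88932292 0.00549721 0.        ]
0.1 [0.55455832 0.00798045 0.1       ] [0.54279893 0.03169775 0.1       ] [0.5124864  0.11670159 0.1       ]
0.2 [0.54541585 0.08431087 0.2       ] [0.53546456 0.10438145 0.2       ] [0.53518305 0.10041197 0.2       ]
0.3 [0.53627338 0.1606413  0.3       ] [0.52813019 0.17706515 0.3       ] [0.55787969 0.08412235 0.3       ]
```

Call:
arm_command --steps "-5 -60 -20 0; -15 -120 -60 0; -19 -143 -120 0; -19 -143 -165 0; -19 -143 -200 0; -19 -143 -200 0" --fingers 0.3

```text
clock: 2.55
tcp_pos: [0.5533, -0.1422, 0.0285]
orientation: [-0.001, 1.0, -0.0, -0.003]
wrist_force: [-0.6, 0.2, 0.3]
finger_gap: 0.0554
```

```bash
python3 - <<'E'
from h import *
i=camera_info("wrist");im=read_camera("wrist");cv2.imwrite("pics/w1.png",im[:,:,::-1])
t=get_state()["tcp_pos"];print(t,proj("wrist",t,i))
for r in trace("wrist","weight_a")[:3]:
    y,x=np.nonzero(r["mask"]);print(r["score"],r["box"],plane("wrist",x.mean(),y.mean(),.025,i))
E
```

```text
[ 0.55517441 -0.14269799  0.03073677] [319.72754676 257.27921597]
0.96 [295.7, 223.3, 46.4, 61.6] [ 0.55417436 -0.14099708  0.025     ]
0.86 [110.7, 239.3, 47.2, 50.6] [ 0.44049699 -0.15491533  0.025     ]
0.79 [439.9, 208.0, 53.6, 51.0] [ 0.635793   -0.13421261  0.025     ]
```

View pics/w1.png

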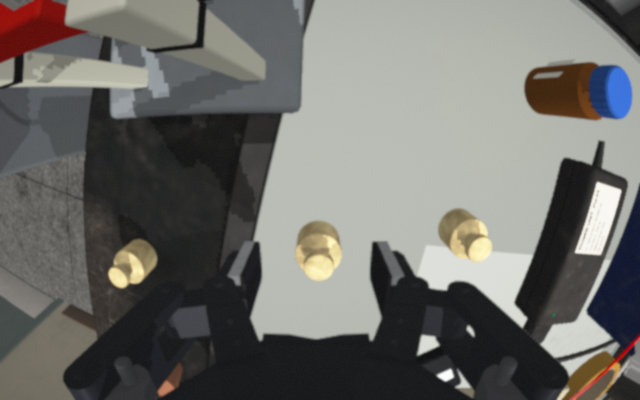

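The weight stands midway between the open fingers (318, 250); lower and grip.

Call:
arm_command --steps "0 1 -20 0; 0 1 -20 0"

```text
clock: 2.9
tcp_pos: [0.5573, -0.1421, 0.0135]
orientation: [0.0, 1.0, 0.0, 0.001]
wrist_force: [-0.1, 0.6, -0.3]
finger_gap: 0.0554
```

Call:
arm_command --steps "0 0 0 0; 0 0 0 0; 0 0 0 0; 0 0 0 0; 0 0 40 0; 0 0 95 0; 0 0 150 0; 0 0 185 0;0 0 185 0" --fingers -1 --newtons 40

```text
clock: 4.03
tcp_pos: [0.5594, -0.1429, 0.2028]
orientation: [0.002, 1.0, 0.0, 0.005]
wrist_force: [0.3, -0.4, -1.3]
finger_gap: 0.022
```

Call:
arm_command --steps "-20 55 10 0; -42 112 10 0; -66 160 5 0; -66 175 -10 0; -66 175 -30 0; -66 175 -45 0; -66 175 -51 0; -66 175 -51 0; -66 175 -51 0"

```text
clock: 5.15
tcp_pos: [0.494, 0.0317, 0.1523]
orientation: [0.002, 1.0, 0.0, 0.005]
wrist_force: [-0.5, 0.0, -1.7]
finger_gap: 0.0214
```

```bash
python3 - <<'E'
from h import *
print(get_state()["tcp_pos"],get_state()["wrist_force"])
im=read_camera("scene");crop(im,200,60,150,150,4,"pics/s2.png")
im=read_camera("side");crop(im,280,180,150,150,4,"pics/d2.png")
E
```

```text
[0.49397879 0.03167964 0.15225487] [-0.49918497  0.02131413 -1.67749425]
```

View pics/s2.png

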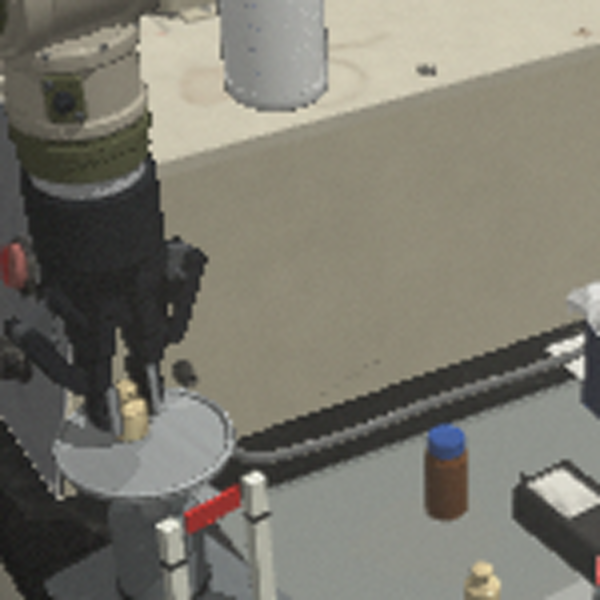

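View pics/d2.png

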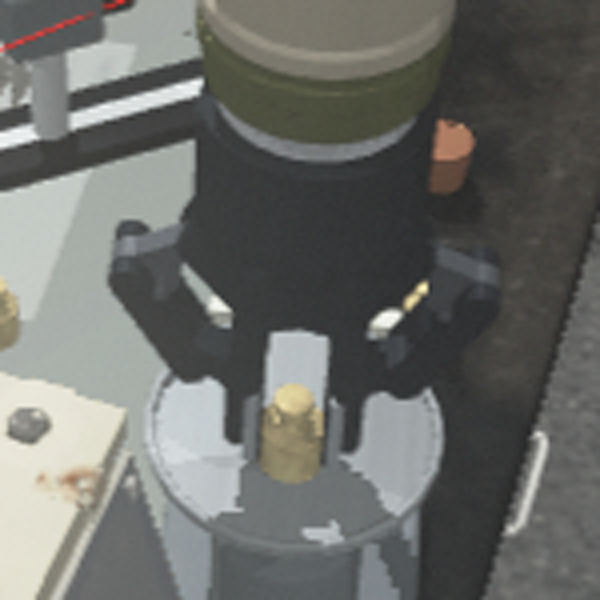

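Call:
arm_command --steps "0 0 -5 0; 0 0 -5 0;0 0 -5 0"

```text
clock: 5.62
tcp_pos: [0.4939, 0.0318, 0.1474]
orientation: [0.002, 1.0, 0.0, 0.005]
wrist_force: [-1.2, 0.2, -0.6]
finger_gap: 0.0217
```

Call:
arm_command --steps "0 0 0 0; 0 0 0 0; 0 0 30 0; 0 0 70 0; 10 -50 80 0; 40 -100 80 0;40 -100 80 0;40 -100 80 0" --fingers 0.3

```text
clock: 6.62
tcp_pos: [0.5335, -0.0682, 0.227]
orientation: [0.002, 1.0, -0.0, 0.005]
wrist_force: [0.6, 1.6, 0.1]
finger_gap: 0.0557
```

```bash
python3 - <<'E'
from h import *
print(get_state()["tcp_pos"],get_state()["clock"])
im=read_camera("scene");crop(im,200,120,150,150,4,"pics/s3.png")
i=camera_info("wrist");im=read_camera("wrist");cv2.imwrite("pics/w3.png",im[:,:,::-1])
for r in trace("wrist","weight_a")[:3]:
    y,x=np.nonzero(r["mask"]);print(r["score"],r["box"],plane("wrist",x.mean(),y.mean(),.025,i))
E
```

```text
[ 0.53350161 -0.06816155  0.22703825] 6.625
0.78 [243.5, 59.5, 34.2, 34.2] [0.47324842 0.04584496 0.025     ]
0.73 [389.2, 214.5, 20.2, 21.8] [ 0.63608457 -0.13339849  0.025     ]
0.57 [226.4, 232.0, 20.9, 24.6] [ 0.43540478 -0.15293256  0.025     ]
```

View pics/s3.png

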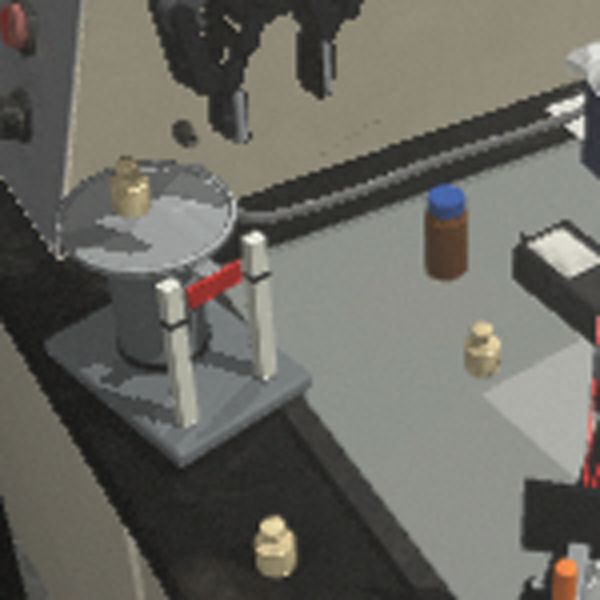

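View pics/w3.png

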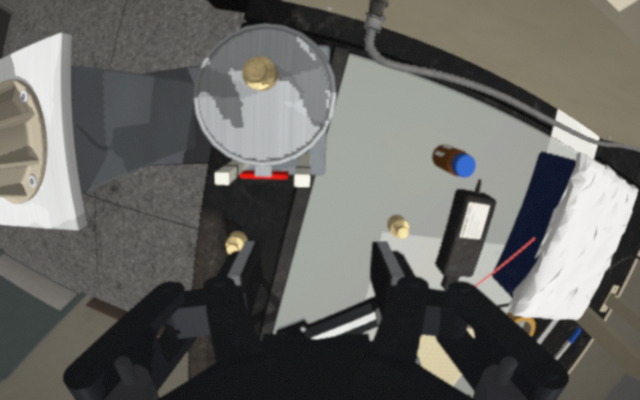

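Call:
arm_command --steps "50 -33 -40 0; 104 -67 -80 0; 104 -67 -130 0; 104 -67 -175 0; 104 -67 -185 0;104 -67 -185 0"

```text
clock: 7.52
tcp_pos: [0.6372, -0.1334, 0.043]
orientation: [0.002, 1.0, 0.001, 0.005]
wrist_force: [0.4, -0.1, 0.6]
finger_gap: 0.0559
```

```bash
python3 - <<'E'
from h import *
i=camera_info("wrist");im=read_camera("wrist");cv2.imwrite("pics/w4.png",im[:,:,::-1])
t=get_state()["tcp_pos"];print(t,proj("wrist",t,i))
for r in trace("wrist","weight_a")[:3]:
    y,x=np.nonzero(r["mask"]);print(r["score"],r["box"],plane("wrist",x.mean(),y.mean(),.025,i))
E
```

```text
[ 0.63835144 -0.13381918  0.04449847] [318.25333382 256.48278277]
0.96 [45.0, 238.7, 38.7, 38.4] [ 0.44435656 -0.15505122  0.025     ]
0.82 [295.1, 213.3, 42.0, 53.2] [ 0.63752345 -0.13373661  0.025     ]
```

View pics/w4.png

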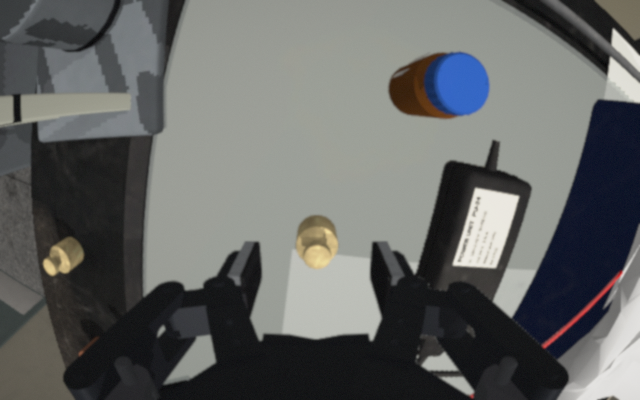

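Weight centred between the fingers (317, 240); descend, grip and lift.

Call:
arm_command --steps "0 0 -20 0; 0 0 -33 0; 0 0 -33 0; 0 0 -33 0"

```text
clock: 8.12
tcp_pos: [0.6394, -0.1343, 0.0131]
orientation: [0.003, 1.0, 0.001, 0.007]
wrist_force: [0.3, -0.5, 0.6]
finger_gap: 0.0555
```

Call:
arm_command --steps "0 0 0 0; 0 0 0 0; 0 0 0 0; 0 0 0 0; 0 0 40 0; 0 0 95 0; 0 0 150 0; 0 0 190 0;0 0 190 0" --fingers -1

```text
clock: 9.25
tcp_pos: [0.6414, -0.1349, 0.2071]
orientation: [0.004, 1.0, 0.001, 0.011]
wrist_force: [0.5, -0.4, -1.4]
finger_gap: 0.0218
```

Call:
arm_command --steps "-45 40 10 0; -90 80 10 0; -135 118 5 0; -148 129 -10 0; -148 129 -35 0; -148 129 -60 0; -148 129 -68 0; -148 129 -68 0; -148 129 -68 0"

```text
clock: 10.38
tcp_pos: [0.4939, -0.0061, 0.1397]
orientation: [0.004, 1.0, 0.001, 0.011]
wrist_force: [0.6, 0.0, 0.3]
finger_gap: 0.0219
```

```bash
python3 - <<'E'
from h import *
print(get_state()["tcp_pos"],get_state()["wrist_force"])
im=read_camera("scene");crop(im,200,120,150,150,4,"pics/s5.png")
E
```

```text
[ 0.49394068 -0.00610592  0.13965616] [0.56584028 0.01773609 0.34913503]
```

View pics/s5.png

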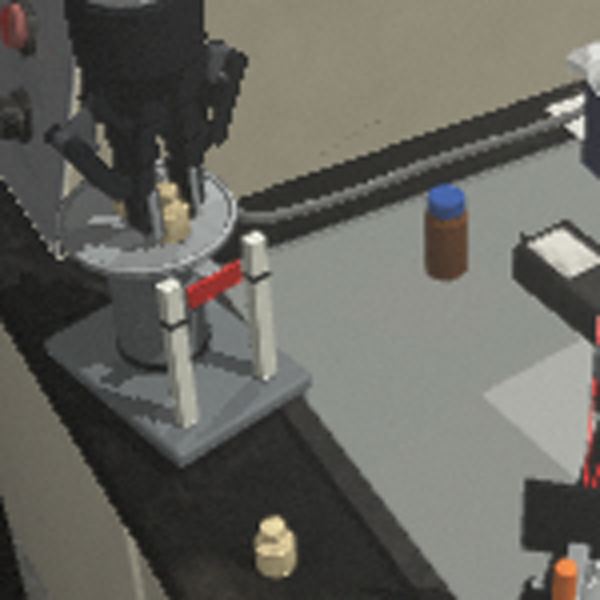

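Call:
arm_command --steps "0 0 -3 0; 0 0 -3 0"

```text
clock: 10.68
tcp_pos: [0.4943, -0.0062, 0.1371]
orientation: [0.004, 1.0, 0.001, 0.012]
wrist_force: [0.4, 0.3, -0.1]
finger_gap: 0.022
```

Call:
arm_command --steps "0 0 0 0; 0 0 0 0; 0 0 0 0; 0 0 35 0; 0 0 80 0; -10 -50 85 0; -20 -100 90 0; -20 -120 90 0;-20 -120 90 0;-20 -120 90 0" --fingers 0.3

```text
clock: 11.92
tcp_pos: [0.4742, -0.1257, 0.227]
orientation: [0.004, 1.0, 0.001, 0.012]
wrist_force: [0.7, -0.2, 0.1]
finger_gap: 0.0554
```

```bash
python3 - <<'E'
from h import *
print(get_state()["tcp_pos"],get_state()["clock"])
im=read_camera("scene");crop(im,215,150,120,100,6,"pics/s6.png");np.save("pics/scene6.npy",im)
im=read_camera("side");cv2.imwrite("pics/d6.png",im[:,:,::-1])
E
```

```text
[ 0.47417325 -0.12570565  0.22696753] 11.925
```

View pics/s6.png

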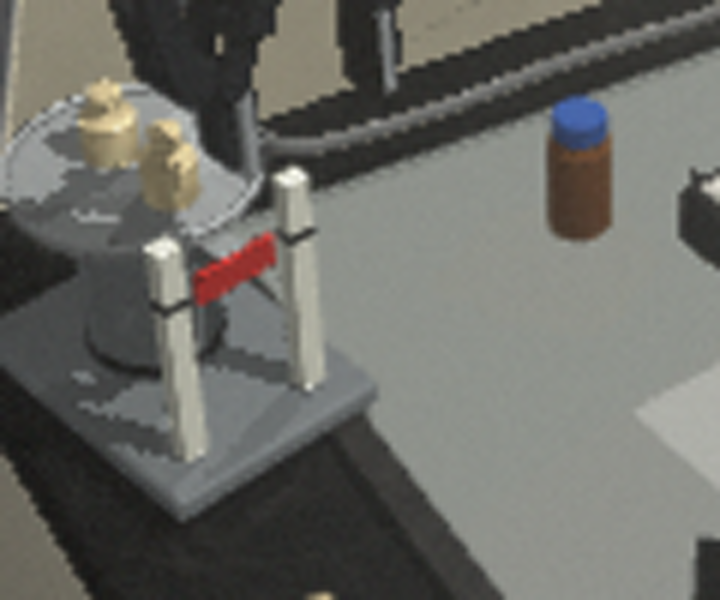

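View pics/d6.png

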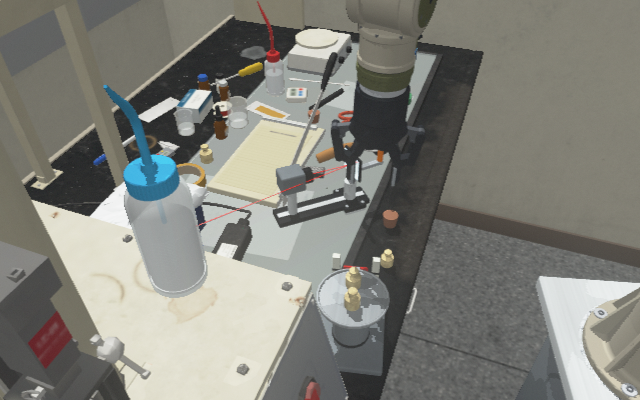

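Call:
arm_command --steps "-5 -60 0 -0.18; -10 -120 0 -0.36; -15 -180 0 -0.54; -19 -235 0 -0.7; -19 -240 0 -0.75; -19 -240 -30 -0.75; -19 -240 -45 -0.75;-19 -240 -45 -0.75"

```text
clock: 13.02
tcp_pos: [0.4549, -0.3638, 0.1807]
orientation: [0.007, 0.931, -0.364, 0.008]
wrist_force: [-1.0, 0.6, 0.1]
finger_gap: 0.0555
```

```bash
python3 - <<'E'
from h import *
s=get_state();i=camera_info("wrist");im=read_camera("wrist");cv2.imwrite("pics/w7.png",im[:,:,::-1])
t=s["tcp_pos"];print(s["clock"],t,s["orientation"],s["joint_pos"],proj("wrist",t,i),proj("wrist",[.455,-.366,.1475],i))
im=read_camera("scene");crop(im,250,150,180,150,4,"pics/s7.png")
hsv=0
E
```

```text
13.025 [ 0.45491281 -0.36378338  0.18069664] [ 0.0070472   0.93132318 -0.36403901  0.00794149] [-0.80917242  0.32974358 -0.05576762  1.16493176 -0.00605671  1.50680795] [316.04883341 253.90212666] [317.44809988 231.57092203]
```

View pics/w7.png

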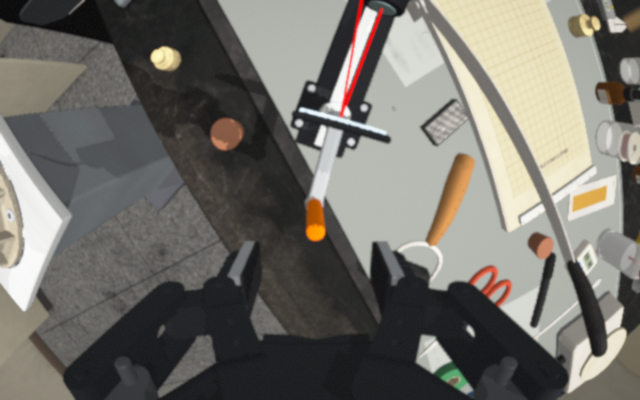

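View pics/s7.png

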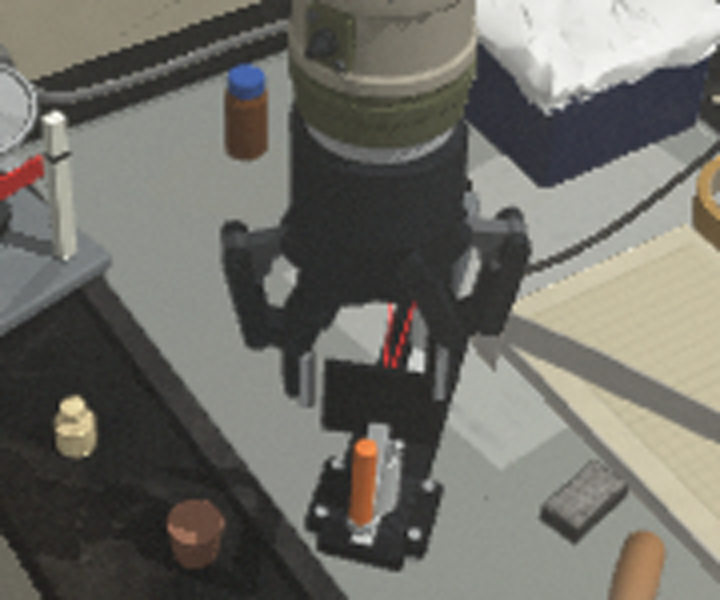

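Call:
arm_command --steps "0 -2 -30 0; 0 -2 -62 0; 0 -2 -62 0; 0 -2 -62 0"

```text
clock: 13.62
tcp_pos: [0.4565, -0.3675, 0.1224]
orientation: [0.008, 0.931, -0.364, 0.011]
wrist_force: [-0.5, 1.0, 0.4]
finger_gap: 0.0556
```

Call:
arm_command --steps "0 0 0 0; 0 0 0 0; 0 0 0 0; 0 0 0 0; 0 0 0 0" --fingers -1 --newtons 30

```text
clock: 14.25
tcp_pos: [0.4567, -0.3678, 0.1234]
orientation: [0.009, 0.931, -0.364, 0.011]
wrist_force: [-0.6, 0.9, 6.8]
finger_gap: 0.0112
```

```bash
python3 - <<'E'
from h import *
s=get_state();i=camera_info("wrist");im=read_camera("wrist");cv2.imwrite("pics/w8.png",im[:,:,::-1])
print(s["clock"],s["tcp_pos"],s["wrist_force"],s["finger_gap"])
im=read_camera("scene");crop(im,250,150,180,150,4,"pics/s8.png")
E
```

```text
14.25 [ 0.45665086 -0.36783084  0.12344136] [-0.58499087  0.90641023  6.82785298] 0.011242433714773918
```

View pics/w8.png

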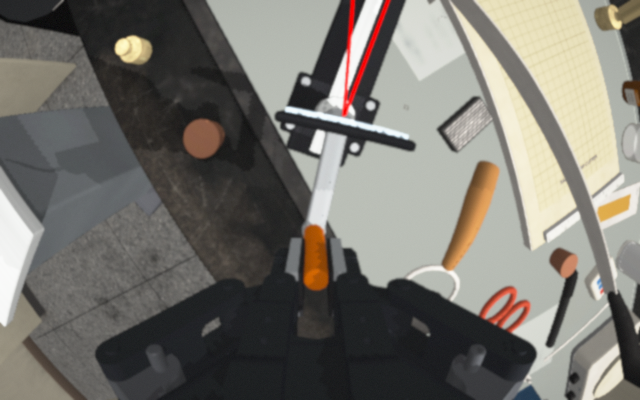

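View pics/s8.png

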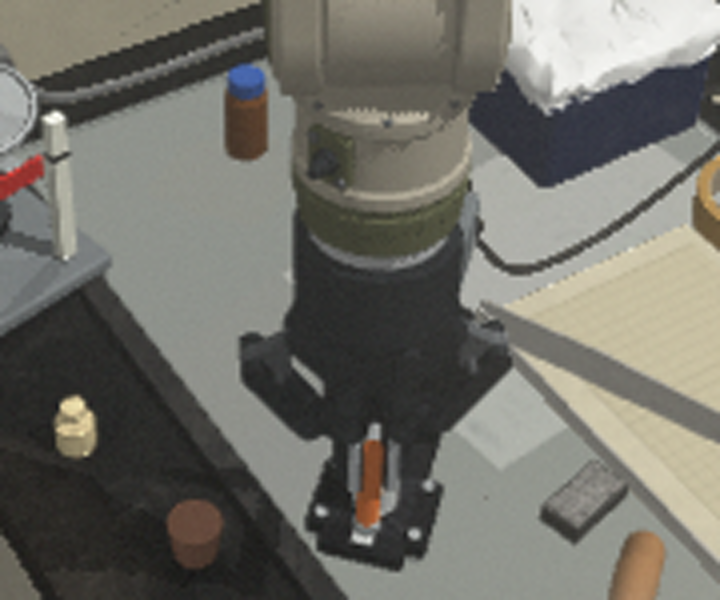

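Call:
arm_command --steps "2 -3 0 0.06; 5 -7 0 0.12; 8 -10 0 0.18; 11 -13 0 0.24; 14 -16 0 0.3; 17 -18 0 0.36; 20 -20 0 0.42; 22 -22 0 0.48; 22 -22 0 0.48; 22 -22 0 0.48"

```text
clock: 15.6
tcp_pos: [0.4795, -0.3884, 0.1235]
orientation: [0.004, 0.991, -0.132, 0.014]
wrist_force: [3.1, 4.1, 2.9]
finger_gap: 0.0108
```

```bash
python3 - <<'E'
from h import *
s=get_state();i=camera_info("wrist");im=read_camera("wrist");cv2.imwrite("pics/w9.png",im[:,:,::-1])
print(s["clock"],s["tcp_pos"],s["wrist_force"],s["finger_gap"])
im=read_camera("scene");crop(im,210,140,180,150,4,"pics/s9.png")
im=read_camera("side");crop(im,290,130,160,150,4,"pics/d9.png")
E
```

```text
15.6 [ 0.47952864 -0.38836588  0.12351378] [3.12375458 4.12208726 2.8914202 ] 0.01081506528361847
```

View pics/w9.png

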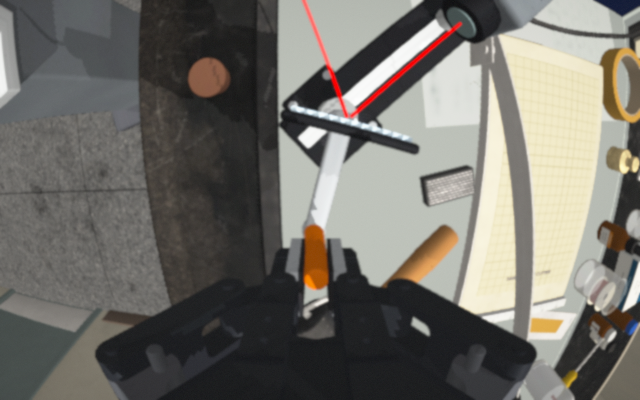

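View pics/s9.png

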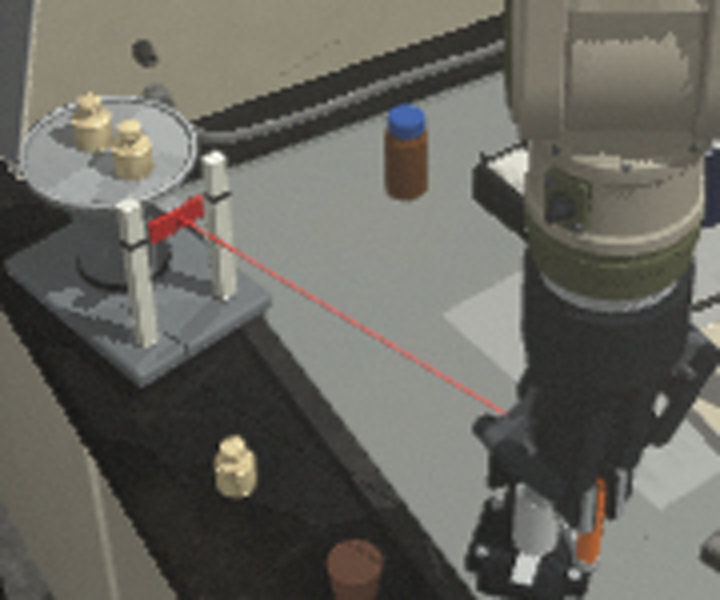

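View pics/d9.png

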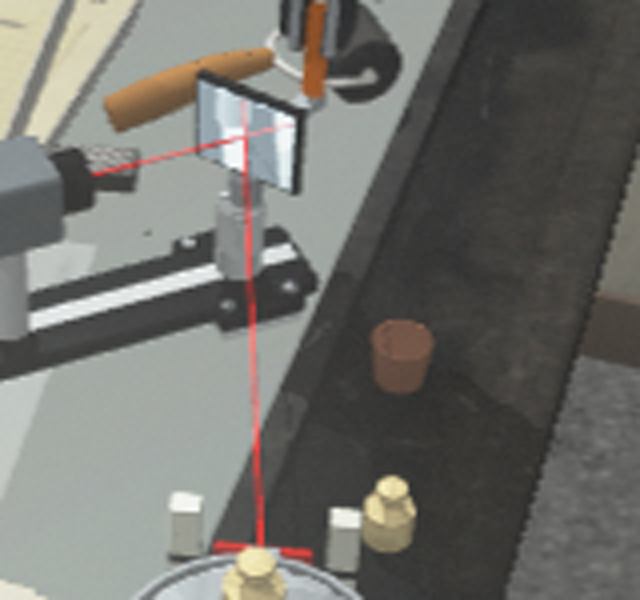

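Call:
arm_command --steps "0 0 0 0; 0 0 0 0; 0 0 0 0; 0 0 0 0; 0 0 0 0; 0 0 0 0"

```text
clock: 16.5
tcp_pos: [0.4795, -0.3883, 0.1235]
orientation: [0.004, 0.991, -0.132, 0.014]
wrist_force: [0.4, 1.5, 1.6]
finger_gap: 0.0107
```

```bash
python3 - <<'E'
from h import *
s=get_state()
print(s["clock"],s["tcp_pos"],s["wrist_force"],s["finger_gap"],s["qvel"].round(3))
im=read_camera("scene");crop(im,210,150,100,75,8,"pics/s10.png")
im=read_camera("side");crop(im,320,220,100,60,7,"pics/d10.png")
E
```

```text
16.5 [ 0.47953733 -0.38828169  0.12352137] [0.35783168 1.48070584 1.61429714] 0.010749322969988878 [ 0.001 -0.001  0.001  0.001 -0.001  0.002]
```

View pics/s10.png

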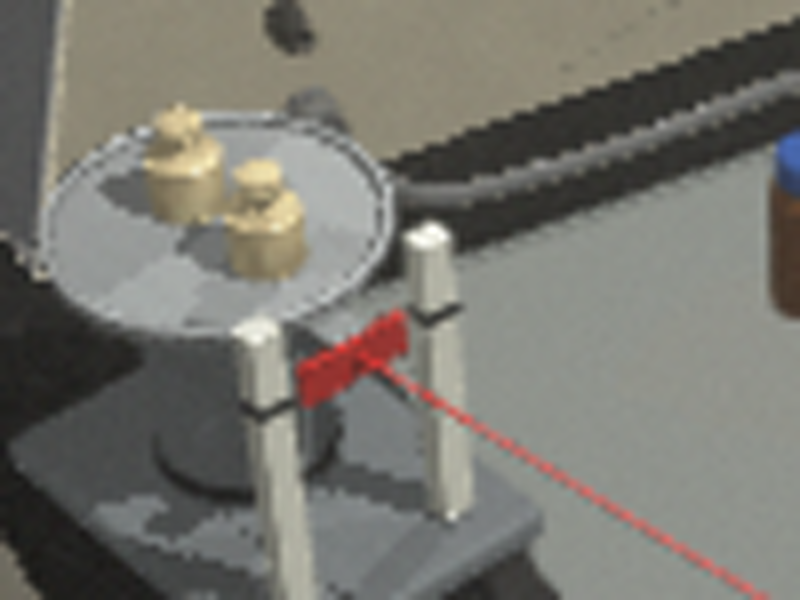

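View pics/d10.png

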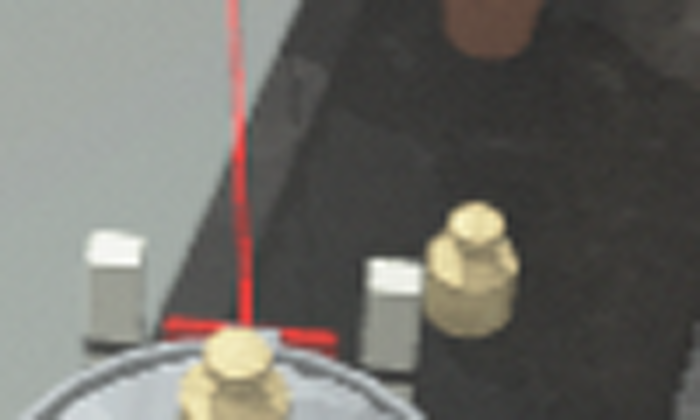

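The line ends on the bar near its centre: about (362, 362) against a bar centre of (354, 360) in the enlarged scene view. In the side view it is at column 246 against 250. Nothing is moving, so I'm handing in.

```bash
python3 -c "
from workcell import *
print(hand_in()); s=get_state(); print(s['clock'],s['tcp_pos'],s['wrist_force'],s['finger_gap'])"
```

```text
the job is handed in; nothing more can be done
None
the job is handed in; nothing more can be done
```

I put two weights (`weight_b` and `weight_c`) on the pan. I then gripped the orange handle, turned the mirror about 0.48 rad to the bar, and handed in while still holding it, at about 16.6 s on the robot's clock.

- **Bar height:** in the scene picture the bar's centre lay on the line between the two black index lines, to within about a pixel (1–2 mm). I did not check this in a second view after loading, because the side camera looks almost along the bar's face.
- **Aiming line:** it landed about 3 mm sideways from the bar's centre in the scene view and about 1 mm in the side view. The limit is 20 mm.
- **Grip and rest:** the arm was at rest, holding the 12 mm post at a finger opening of 10.7 mm. The wrist force was about 2 N. I did not measure the finger force on the mirror directly.
- **Bystanders:** the arm did not go near the vial, stopper or jaw, and they looked unmoved in the pictures.

No check failed. The interface gave no verdict, and no state could be read after handing in.

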